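# Tamp the dry ice level and shut the ice box

### The job

The dry ice in the bench box lies in a heap, so the lid cannot close. With the tamper, never with the gripper itself, press the lumps that stick up down between the others until all lie in one level layer, then bear down once more on the level bed with 15 to 25 N for a second, never ramming it with crushing force; leave the lid open meanwhile. Then stand the tamper upright on the worktop clear of the box and swing the lid over until it is fully shut, leaving the tip box and the small carton where they are.

Things in the scene. Friction and masses are not known exactly. Their poses are not given: they have to be found in the camera images.
- ice_box: Heavy grey plastic insulated box, fixed. Outside 136 (x) x 144 (y) mm, walls 12, a ledge 4 mm proud on each y side. Origin: centre of its underside, on the worktop. Inner floor 15 mm above the origin, rim 67 mm above; inside 112 (x) x 120 (y) mm. It stands level; its yaw varies. The lid is hinged on its +x side, away from the robot.
- lid (a joint): Lid angle: 0 fully shut, 1.57 upright, 1.9 leaning back on its stop. Stiff hinge friction (0.3 N m): the lid (0.25 kg) stays where it is left and must be pushed all the way shut, lying on the rim. A slab 140 x 148 x 16 mm; shut, its top is 17 mm above the rim and the white plug under it (110 x 118 mm) reaches down to 41 mm above the inner floor.
- lid_hinge (a point): Middle of the lid's hinge axis, 68 mm towards +x from the box's centre and 67 mm above its underside. The axis runs along the box's y.
- lid_edge (a point): Middle of the lid's front edge (away from the hinge) on the outer face (the top face when shut), 138 mm from the hinge axis and 17 mm outside it. A black lifting lip, 44 mm wide, sticks out 12 mm beyond this edge.
- tamper: Hand tamper, 190 mm tall, 0.3 kg, standing upright on its foot. Square metal foot 38 x 38 x 10 mm, thin round stem, black square handle 26 x 26 mm from 89 to 187 mm above the underside, its faces parallel to the foot's edges. Origin: centre of the foot's underside, z up the handle. It stands left or right of the box.
- tip_carton: Bystander: plain lidded box of pipette tips, 68 x 110 mm, 70 mm tall, on the other side of the ice box from the tamper. Origin: centre of its underside. Leave alone.
- carton: Bystander: small carton, 52 x 76 x 42 mm. Origin at its underside. Leave alone.
- lump_0: One of 9 alike off-white lumps of dry ice in the box, a rough nugget 25 to 32 mm high and 31 to 34 mm across with bevelled top and bottom, 30 g. Origin at its middle: 13 to 16 mm above the inner floor when it lies on the floor, about 28 to 40 mm when it is heaped on two others (three of the 9 are, wedged; they sink between them only when pressed).
- lump_1: One of 9 alike off-white lumps of dry ice in the box, a rough nugget 25 to 32 mm high and 31 to 34 mm across with bevelled top and bottom, 30 g. Origin at its middle: 13 to 16 mm above the inner floor when it lies on the floor, about 28 to 40 mm when it is heaped on two others (three of the 9 are, wedged; they sink between them only when pressed).
- lump_2: One of 9 alike off-white lumps of dry ice in the box, a rough nugget 25 to 32 mm high and 31 to 34 mm across with bevelled top and bottom, 30 g. Origin at its middle: 13 to 16 mm above the inner floor when it lies on the floor, about 28 to 40 mm when it is heaped on two others (three of the 9 are, wedged; they sink between them only when pressed).
- lump_3: One of 9 alike off-white lumps of dry ice in the box, a rough nugget 25 to 32 mm high and 31 to 34 mm across with bevelled top and bottom, 30 g. Origin at its middle: 13 to 16 mm above the inner floor when it lies on the floor, about 28 to 40 mm when it is heaped on two others (three of the 9 are, wedged; they sink between them only when pressed).
- lump_4: One of 9 alike off-white lumps of dry ice in the box, a rough nugget 25 to 32 mm high and 31 to 34 mm across with bevelled top and bottom, 30 g. Origin at its middle: 13 to 16 mm above the inner floor when it lies on the floor, about 28 to 40 mm when it is heaped on two others (three of the 9 are, wedged; they sink between them only when pressed).
- lump_5: One of 9 alike off-white lumps of dry ice in the box, a rough nugget 25 to 32 mm high and 31 to 34 mm across with bevelled top and bottom, 30 g. Origin at its middle: 13 to 16 mm above the inner floor when it lies on the floor, about 28 to 40 mm when it is heaped on two others (three of the 9 are, wedged; they sink between them only when pressed).
- lump_6: One of 9 alike off-white lumps of dry ice in the box, a rough nugget 25 to 32 mm high and 31 to 34 mm across with bevelled top and bottom, 30 g. Origin at its middle: 13 to 16 mm above the inner floor when it lies on the floor, about 28 to 40 mm when it is heaped on two others (three of the 9 are, wedged; they sink between them only when pressed).
- lump_7: One of 9 alike off-white lumps of dry ice in the box, a rough nugget 25 to 32 mm high and 31 to 34 mm across with bevelled top and bottom, 30 g. Origin at its middle: 13 to 16 mm above the inner floor when it lies on the floor, about 28 to 40 mm when it is heaped on two others (three of the 9 are, wedged; they sink between them only when pressed).
- lump_8: One of 9 alike off-white lumps of dry ice in the box, a rough nugget 25 to 32 mm high and 31 to 34 mm across with bevelled top and bottom, 30 g. Origin at its middle: 13 to 16 mm above the inner floor when it lies on the floor, about 28 to 40 mm when it is heaped on two others (three of the 9 are, wedged; they sink between them only when pressed).
There are look-alikes about, which are no part of the job. Of the things shaped like the ice_box, the grey one is meant. Leave any black look-alike of the lump_2 alone.

How it is judged:
By the outcome, as a careful person would: the job done as asked, in the order asked, and still so for the second after the job is handed in, with the robot touching nothing.
It also fails if it takes over 69 s, if anything falls off the work surface, if the arm or the gripper's body presses on something with over 40 N, if the wrist force passes 120 N, or if a joint passes its speed limit or range.

### The arm

A 6-joint arm with a two-finger parallel gripper is mounted at the origin on a cart in front of the work surface, level with it; the furniture and walls round the work are solid. World frame = base frame: x ahead of the robot, y to its left, z up, the work surface at z = 0. Lengths are in m, angles in rad, forces in N, time in s.
With the tool pointing down it reaches from about 0.3 to 0.75 m from the base axis. Payload 8.5 kg.
Tool frame: the origin (TCP) lies between the finger pads; the fingertips stand 14 mm ahead of it and the grasp point (between the pads) lies 5 mm behind it; z points along the fingers, y is the line along which they close (so a half turn about z gives the same grasp; the last joint's range is limited). The gripper opens to 88 mm and grips with 3 to 60 N. Pads are 18 mm wide; open, the fingers measure 123 mm over their backs; the gripper's body (75 mm by 187 mm) begins 45 mm behind the grasp point.
Start: joints at [-1.509, 0.381, 1.297, -0, 1.464, -0.215], TCP at [0.15, -0.529, 0.253] pointing down, gripper open.
Joint ranges: [-3.11, 3.11], [-0.89, 2.33], [0.22, 2.48], [-1.42, 4.56], [0.17, 2.85], [-2.88, 2.88]. Speed limits (rad/s): [2.39, 2.39, 3.14, 3.14, 3.14, 3.14].

### API

Orientations are given as a rotation vector (axis times angle).
In Python, from workcell import arm, capture gives the robot as it stands. The module is installed in compiled form; this text tells all that it offers.
- The arm moves only by the tool drive_tool, never from a script. Its argument "rows" is one flat list of numbers, 6 for each row, row after row: the shift along the world's x, y, z in cm, then the turn, a rotation vector about the world's x, y, z in degrees. In form: [x, y, z, rx, ry, rz, x, y, z, rx, ry, rz, ...]. A call has 1 to 5 rows; each row is the pose to reach, as a shift and turn from the pose commanded when the call began; what a row does not reach only later rows make up. A row lasts 1/10 s, in which the tool goes at most 50 mm and 8.59 degrees, less where a joint would pass 70% of its speed; a pose out of reach is approached as far as the arm can. A call with a gripper value outside its range is refused whole. "gripper" is the closure in counts, from 0 (fully open) to 255 (shut), set as the call begins (left out, the last holds). The fingers move at their own pace and stop on an object; "newtons" is the grip in N (left out, the last holds). Time passes only in rows, so rows that repeat a pose let the fingers close. It gives the time, the measured TCP pose, the force, the opening and the grip force at its end, in the units of the state.
- arm.sense(): the state, without advancing time (a new reading comes with each control period).
- capture(name): name is "scene" or "side" or "wrist"; returns a dict with "color" (400x640x3 uint8, red, green, blue), "fx", "fy", "cx", "cy" (pixels), "rvec" (rotation vector, rad) and "tvec" (3), from world to camera coordinates, as OpenCV has them; the wrist camera has in their place "T_tool_cam" (4x4, takes a point from camera to tool coordinates, whose origin is the TCP and whose axes are the flange's). Camera axes: x right, y down, z forward; pixel columns grow to the right and rows downward; lengths in m; the calibration is good to about 2 mm. A picture is of the moment at which its call begins: read the wrist's pose just before it. There is no depth.
- arm.job_done(): hands the job in; it is judged then, once.
The state is a dict: "time": time; "joint_pos": joint angles; "dq": joint speeds; "joint_torque": joint torques, N m; "ee_pos": TCP position; "orientation": TCP orientation; "contact_force": force on the tool from outside, world axes, zero at the start; "ft_torque": the same for the moment, N m; "grip_width": opening from 0.0 (shut) to 1.0 (fully open); "finger_force": force on a finger pad.
Only numpy, scipy, OpenCV 4.12 (cv2) and the standard library are available. Lean on these libraries where they do the work, as an engineer would, in place of code of your own. Each camera call takes 0.05 s, during which the arm holds its last target. There are 200 camera calls.

## Working session

There is one attempt and no reset: what is moved stays moved. The work goes in short steps, Python scripts to look and compute and a tool call to move; the robot and the scene stay as the last step left them, time stands still between calls to the robot, and variables do not carry over. Pictures are saved under pics/ and viewed, at most 10 in all, crops included, and the job is handed in when it is done.

Besides the shell and the picture viewer there is one more tool, called after ">>>" as name(argument=value, ...), one argument or row to a line, values as JSON. drive_tool: Moves the arm, as the interface text tells. Its arguments: {"type":"object","properties":{"rows":{"type":"array"},"gripper":{"type":"number"},"newtons":{"type":"number"}},"required":["rows"]}

```bash
mkdir -p pics; cat > h.py <<'E'
import numpy as np, cv2
from workcell import arm, capture
from scipy.spatial.transform import Rotation as R
def cam(name):
    s=arm.sense(); c=capture(name)
    K=np.array([[c['fx'],0,c['cx']],[0,c['fy'],c['cy']],[0,0,1]])
    if 'T_tool_cam' in c:
        T=np.eye(4);T[:3,:3]=R.from_rotvec(s['orientation']).as_matrix();T[:3,3]=s['ee_pos']
        M=np.linalg.inv(T@np.array(c['T_tool_cam']))
    else:
        M=np.eye(4);M[:3,:3]=R.from_rotvec(c['rvec']).as_matrix();M[:3,3]=np.ravel(c['tvec'])
    return c['color'],K,M
def save(n,im): cv2.imwrite('pics/'+n,im[:,:,::-1])
def proj(K,M,p):
    q=(M[:3,:3]@np.atleast_2d(p).T).T+M[:3,3]; q=q@K.T; return q[:,:2]/q[:,2:]
def onz(K,M,uv,z):
    d=M[:3,:3].T@np.linalg.inv(K)@np.array([uv[0],uv[1],1.]); o=-M[:3,:3].T@M[:3,3]
    return o+d*(z-o[2])/d[2]
E
python3 - <<'E'
from h import *
ims=[]
for n in ('scene','side'):
    im,K,M=cam(n); save(n+'0.png',im); np.savez(n+'.npz',K=K,M=M)
    print(n,K[0,0],-M[:3,:3].T@M[:3,3])
s=arm.sense();print(s['time'],s['orientation'])
E
```

```text
scene 433.9211739265448 [-0.05939785  0.55599476  0.73346807]
side 450.9212600584167 [-0.03162727 -0.91462544  0.51112009]
0.1 [-3.11032698e+00 -4.33247013e-01 -1.61853440e-04]
```

View pics/scene0.png

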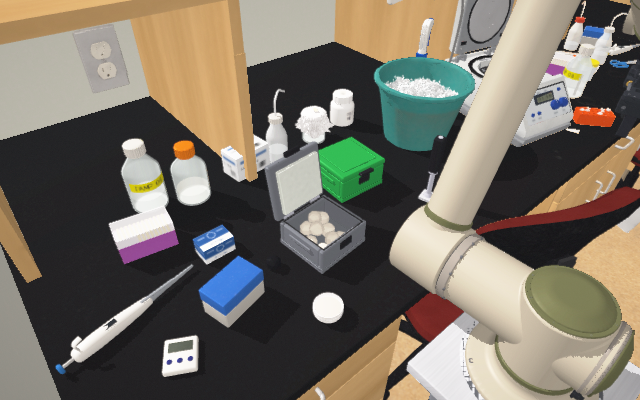

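View pics/side0.png

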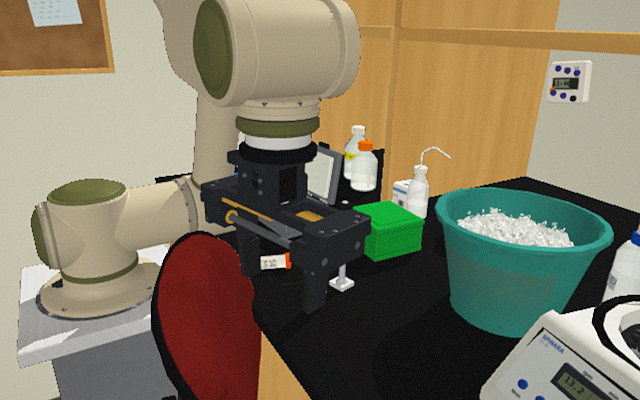

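The scene view shows the grey open ice box at about (322,232), the green closed look-alike at (350,168), the tamper foot at about (428,196), the tip box at (232,290) and the small carton at (214,243). The side view shows the tamper foot at about (342,284). The grey box is the one meant, and I'll confirm it in one enlarged crop.

```bash
python3 - <<'E'
from h import *
im=cv2.imread('pics/scene0.png')[130:280,255:455]
cv2.imwrite('pics/crop1.png',cv2.resize(im,None,fx=4,fy=4,interpolation=cv2.INTER_CUBIC))
z=np.load('scene.npz');K,M=z['K'],z['M']
for n,uv,h in [('tamper foot',(428,196),.01),('rimL',(281,226),.067),('rimF',(319,256),.067),('rimR',(365,229),.067)]: print(n,onz(K,M,uv,h))
z=np.load('side.npz');print('tside',onz(z['K'],z['M'],(342,284),.01))
E
```

```text
tamper foot [ 0.42417552 -0.23125989  0.01      ]
rimL [0.52592858 0.16775788 0.067     ]
rimF [0.40390345 0.15994438 0.067     ]
rimR [0.40086693 0.03001873 0.067     ]
tside [ 0.42399725 -0.24817183  0.01      ]
```

View pics/crop1.png

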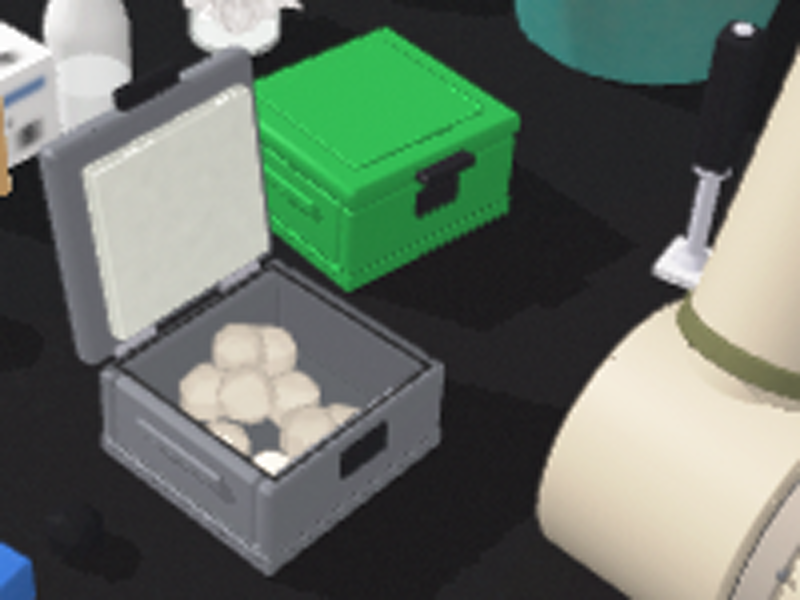

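The crop confirms the grey open box, with rim corners at scene pixels of about (280.5,223), (321.3,251.3) and (365.5,220.5). The green closed box is the look-alike. A black lump lies on the bench near (275,261), so I'll leave that alone.

```bash
python3 - <<'E'
from h import *
z=np.load('scene.npz');K,M=z['K'],z['M']
for n,uv,h in [('binbase',(415,147),0.),('rimL',(280.5,223),.067),('rimF',(321.3,251.3),.067),('rimR',(365.5,220.5),.067),('tamptop',(440,137.5),.19),('foot',(426,196.5),.01),('lid top corner',(317,142),.2),('green',(343,202),0)]: print(n,onz(K,M,uv,h).round(3))
E
```

```text
binbase [ 0.609 -0.398  0.   ]
rimL [0.534 0.163 0.067]
rimF [0.411 0.148 0.067]
rimR [0.42  0.01  0.067]
tamptop [ 0.426 -0.229  0.19 ]
foot [ 0.426 -0.226  0.01 ]
lid top corner [0.58 0.02 0.2 ]
green [ 0.556 -0.049  0.   ]
```

>>> drive_tool(
  rows=[3.5,3.6,1,0,0,0,7,7.2,2,0,0,0,10.5,10.8,3,0,0,0,14,14.4,4,0,0,0,17.5,18,5,0,0,0],
)

```text
time: 0.6
ee_pos: [0.3221, -0.3515, 0.3018]
orientation: [-3.111, -0.433, 0.0]
contact_force: [0.2, -0.3, 0.6]
grip_width: 1.0
finger_force: 0.0
```

>>> drive_tool(
  rows=[3.5,4,-0.5,0,0,0,6,8,-1,0,0,0,6,8,-1,0,0,0],
)

```text
time: 0.9
ee_pos: [0.3831, -0.2687, 0.2911]
orientation: [-3.108, -0.443, 0.0]
contact_force: [-0.7, 0.4, 0.4]
grip_width: 1.001
finger_force: 0.0
```

```bash
python3 - <<'E'
from h import *
im,K,M=cam('wrist'); save('w0.png',im); np.savez('w0.npz',K=K,M=M)
print(proj(K,M,[[.426,-.232,.19],[.426,-.232,.0]]), -M[:3,:3].T@M[:3,3])
E
```

```text
[[288.57042966 141.90902879]
 [302.22642356 122.88546605]] [ 0.46277821 -0.24597594  0.42514602]
```

View pics/w0.png

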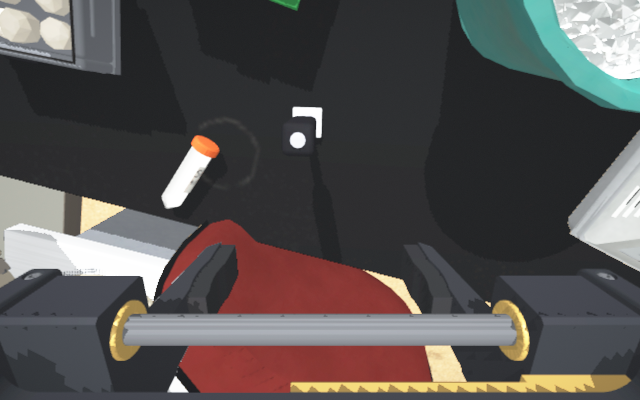

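The wrist view shows the handle top at (298,140) and the foot's edges parallel to the image, so the tool yaw already matches the tamper's. A tube lies at (190,170), well clear.

```bash
python3 - <<'E'
from h import *
z=np.load('w0.npz');K,M=z['K'],z['M']
p=onz(K,M,(298,140),.19);print(p, onz(K,M,(322,107),.01),onz(K,M,(293,107),.01))
s=arm.sense();d=p-s['ee_pos'];print('cm',d*100,s['ee_pos'])
E
```

```text
[ 0.42938817 -0.23849367  0.19      ] [ 0.45329287 -0.25160711  0.01      ] [ 0.44279275 -0.21561325  0.01      ]
cm [  4.71776758   3.244981   -10.13163639] [ 0.38221049 -0.27094348  0.29131636]
```

>>> drive_tool(
  rows=[3,2,0,0,0,0,4.6,3.1,0,0,0,0,4.6,3.1,-4.8,0,0,0,4.6,3.1,-9.6,0,0,0,4.6,3.1,-14.3,0,0,0],
)

```text
time: 1.45
ee_pos: [0.4266, -0.2432, 0.147]
orientation: [3.111, 0.432, 0.001]
contact_force: [0.6, -1.0, -0.2]
grip_width: 0.999
finger_force: 0.0
```

>>> drive_tool(
  rows=[0,0,0,0,0,0,0,0,0,0,0,0,0,0,0,0,0,0,0,0,0,0,0,0,0,0,0,0,0,0],
  gripper=255,
  newtons=50,
)

```text
time: 1.95
ee_pos: [0.4276, -0.2427, 0.15]
orientation: [3.109, 0.433, 0.003]
contact_force: [-1.0, 0.3, -1.3]
grip_width: 0.568
finger_force: 0.0
```

>>> drive_tool(
  rows=[0.2,0.4,0,0,0,0,0.2,0.4,0,0,0,0,0.2,0.4,0,0,0,0,0.2,0.4,0,0,0,0,0.2,0.4,0,0,0,0],
)

```text
time: 2.45
ee_pos: [0.4293, -0.2382, 0.1487]
orientation: [-3.111, -0.434, -0.0]
contact_force: [-0.9, 0.8, 3.3]
grip_width: 0.291
finger_force: 49.7
```

>>> drive_tool(
  rows=[0,0,4.7,0,0,0,0,0,9.4,0,0,0,0,3,13,0,0,-2,-1,7.5,14,0,0,-5,-2,12,14,0,0,-8],
)

```text
time: 2.95
ee_pos: [0.409, -0.1174, 0.2897]
orientation: [3.133, 0.21, 0.003]
contact_force: [1.2, -0.8, -3.0]
grip_width: 0.292
finger_force: 49.7
```

>>> drive_tool(
  rows=[-0.5,4.6,0,0,0,-3,-1,9.2,0,0,0,-3,-1,13.8,0,0,0,-3,-1,18.4,0,0,0,-3,-1,20.5,0,0,0,-3],
)

```text
time: 3.45
ee_pos: [0.3982, 0.0896, 0.2882]
orientation: [-3.138, -0.137, 0.002]
contact_force: [0.4, -1.8, -2.2]
grip_width: 0.292
finger_force: 49.7
```

>>> drive_tool(
  rows=[0,0,0,0,0,0,0,0,0,0,0,0],
)

```text
time: 3.65
ee_pos: [0.399, 0.0867, 0.2882]
orientation: [3.138, 0.135, -0.002]
contact_force: [0.4, -0.1, -2.4]
grip_width: 0.29
finger_force: 49.7
```

```bash
python3 - <<'E'
from h import *
s=arm.sense();print(s['time'],s['ee_pos'],s['orientation'],s['contact_force'])
im,K,M=cam('wrist'); save('w1.png',im); np.savez('w1.npz',K=K,M=M)
E
```

```text
3.65 [0.39901194 0.08669594 0.2881702 ] [ 3.13840945e+00  1.34783410e-01 -1.66124016e-03] [ 0.41133952 -0.05517757 -2.37240302]
```

View pics/w1.png

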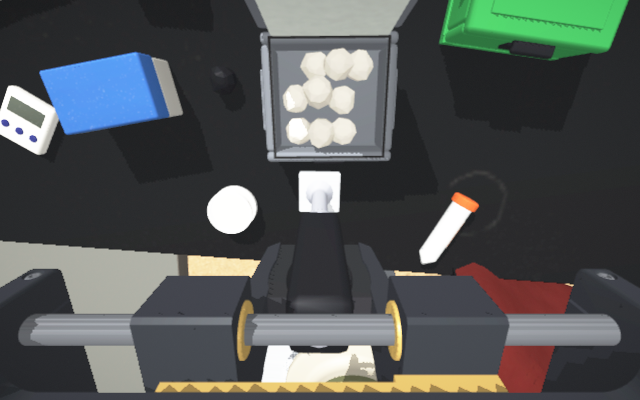

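The wrist view shows the box interior with three rows of three lumps. The middle one of each row, at (341,64), (317,92) and (321,133), rides on its two neighbours. The rim's outer front corners are at about (268,158) and (390,160), and the foot is at (320,190).

```bash
python3 - <<'E'
from h import *
z=np.load('w1.npz');K,M=z['K'],z['M']
for n,uv in [('FL',(268,160)),('FR',(391,160)),('BL',(262,38)),('BR',(396,36))]: print(n,onz(K,M,uv,.067).round(4))
for n,uv,h in [('a-',(315,66),.045),('A',(341,64),.067),('a+',(361,66),.045),('b-',(295,99),.045),('B',(317,92),.067),('b+',(343,100),.045),('c-',(298,131),.045),('C',(321,133),.067),('c+',(345,131),.045)]: print(n,onz(K,M,uv,h).round(4))
print('foot',onz(K,M,(320,191),.139))
im=cv2.imread('pics/w1.png')[20:175,245:415]
cv2.imwrite('pics/crop2.png',cv2.resize(im,None,fx=3.8,fy=3.8,interpolation=cv2.INTER_CUBIC))
E
```

```text
FL [0.408  0.1474 0.067 ]
FR [0.4204 0.0044 0.067 ]
BL [0.5352 0.1579 0.067 ]
BR [0.549 0.02  0.067]
a- [0.5153 0.1015 0.045 ]
A [0.5177 0.0737 0.067 ]
a+ [0.5198 0.0498 0.045 ]
b- [0.478  0.1218 0.045 ]
B [0.4876 0.0967 0.067 ]
b+ [0.4818 0.0659 0.045 ]
c- [0.4418 0.1159 0.045 ]
C [0.4442 0.0885 0.067 ]
c+ [0.4467 0.0596 0.045 ]
foot [0.3971941  0.08570518 0.139     ]
```

View pics/crop2.png

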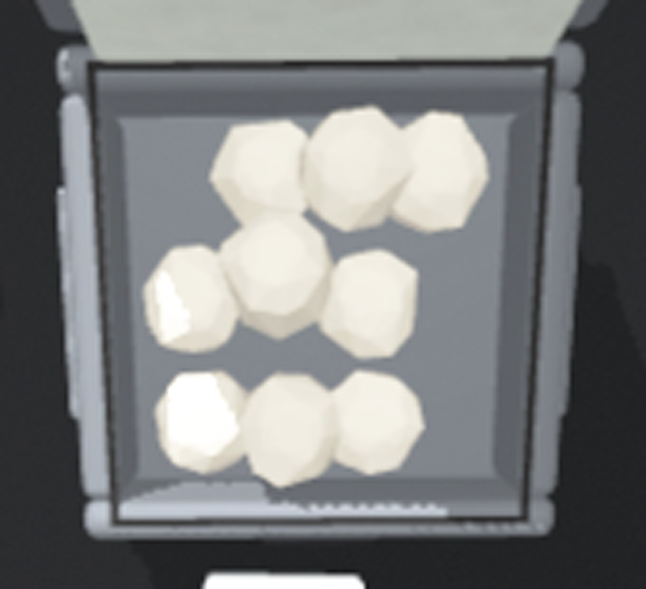

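>>> drive_tool(
  rows=[2.4,0.1,0,0,0,0,4.7,0.2,0,0,0,0,4.7,0.2,-2.5,0,0,0,4.7,0.2,-4.8,0,0,0,4.7,0.2,-4.8,0,0,0],
)

```text
time: 4.2
ee_pos: [0.4452, 0.0876, 0.2381]
orientation: [-3.138, -0.13, 0.01]
contact_force: [-0.4, 0.7, -2.7]
grip_width: 0.294
finger_force: 49.7
```

>>> drive_tool(
  rows=[0,0,-0.4,0,0,0,0,0,-0.8,0,0,0,0,0,-1.1,0,0,0,0,0,-1.3,0,0,0,0,0,-1.5,0,0,0],
)

```text
time: 4.7
ee_pos: [0.4463, 0.0888, 0.2258]
orientation: [3.139, 0.133, 0.001]
contact_force: [-0.3, -0.5, -3.1]
grip_width: 0.286
finger_force: 49.7
```

Free force is about −2.8 N (the tamper's weight). The foot is now at about 0.077, so I continue slowly.

>>> drive_tool(
  rows=[0,0,-0.2,0,0,0,0,0,-0.4,0,0,0,0,0,-0.6,0,0,0,0,0,-0.8,0,0,0],
)

```text
time: 5.1
ee_pos: [0.4462, 0.0888, 0.2174]
orientation: [3.139, 0.133, 0.0]
contact_force: [-0.4, 0.2, -2.7]
grip_width: 0.293
finger_force: 49.7
```

>>> drive_tool(
  rows=[0,0,-0.2,0,0,0,0,0,-0.3,0,0,0,0,0,-0.4,0,0,0],
)

```text
time: 5.4
ee_pos: [0.4462, 0.0887, 0.2135]
orientation: [-3.139, -0.133, 0.0]
contact_force: [-0.0, 0.6, -2.9]
grip_width: 0.288
finger_force: 49.7
```

>>> drive_tool(
  rows=[0,0,-0.2,0,0,0,0,0,-0.4,0,0,0,0,0,-0.5,0,0,0],
)

```text
time: 5.7
ee_pos: [0.4462, 0.0887, 0.2084]
orientation: [-3.139, -0.133, 0.0]
contact_force: [-0.4, -0.3, -2.1]
grip_width: 0.291
finger_force: 49.7
```

>>> drive_tool(
  rows=[0,0,-0.1,0,0,0,0,0,-0.2,0,0,0,0,0,-0.3,0,0,0],
)

```text
time: 6.0
ee_pos: [0.4463, 0.0887, 0.2056]
orientation: [3.139, 0.133, 0.0]
contact_force: [0.2, -0.2, -2.9]
grip_width: 0.289
finger_force: 49.7
```

>>> drive_tool(
  rows=[0,0,-0.1,0,0,0,0,0,-0.2,0,0,0,0,0,-0.3,0,0,0],
)

```text
time: 6.3
ee_pos: [0.4462, 0.0888, 0.2024]
orientation: [-3.139, -0.133, 0.0]
contact_force: [0.4, -0.7, -2.5]
grip_width: 0.29
finger_force: 49.7
```

>>> drive_tool(
  rows=[0,0,-0.1,0,0,0,0,0,-0.2,0,0,0],
)

```text
time: 6.5
ee_pos: [0.4462, 0.0888, 0.2005]
orientation: [-3.139, -0.133, 0.0]
contact_force: [0.0, 0.4, -2.9]
grip_width: 0.296
finger_force: 49.7
```

>>> drive_tool(
  rows=[0,0,-0.1,0,0,0,0,0,-0.2,0,0,0],
)

```text
time: 6.7
ee_pos: [0.4462, 0.0888, 0.1985]
orientation: [3.139, 0.133, -0.0]
contact_force: [-1.0, 0.9, -2.7]
grip_width: 0.292
finger_force: 49.7
```

>>> drive_tool(
  rows=[0,0,-0.1,0,0,0,0,0,-0.2,0,0,0],
)

```text
time: 6.9
ee_pos: [0.4462, 0.0887, 0.1965]
orientation: [-3.139, -0.133, 0.0]
contact_force: [0.4, 0.1, -3.2]
grip_width: 0.291
finger_force: 49.7
```

>>> drive_tool(
  rows=[0,0,-0.1,0,0,0,0,0,-0.2,0,0,0],
)

```text
time: 7.1
ee_pos: [0.4462, 0.0888, 0.1945]
orientation: [-3.139, -0.133, 0.0]
contact_force: [0.3, 0.8, -2.8]
grip_width: 0.294
finger_force: 49.7
```

>>> drive_tool(
  rows=[0,0,-0.1,0,0,0,0,0,-0.2,0,0,0],
)

```text
time: 7.3
ee_pos: [0.4462, 0.0888, 0.1925]
orientation: [-3.139, -0.133, 0.0]
contact_force: [-0.7, 0.4, 1.3]
grip_width: 0.29
finger_force: 49.7
```

>>> drive_tool(
  rows=[0,0,-0.05,0,0,0,0,0,-0.1,0,0,0],
)

```text
time: 7.5
ee_pos: [0.4466, 0.0888, 0.1924]
orientation: [3.139, 0.133, 0.002]
contact_force: [-1.7, 0.7, 10.7]
grip_width: 0.287
finger_force: 49.7
```

>>> drive_tool(
  rows=[0,0,-0.05,0,0,0,0,0,-0.1,0,0,0],
)

```text
time: 7.7
ee_pos: [0.4469, 0.0888, 0.1924]
orientation: [3.139, 0.133, 0.005]
contact_force: [-3.6, 1.0, 19.5]
grip_width: 0.291
finger_force: 49.7
```

>>> drive_tool(
  rows=[0,0,3,0,0,0,0,0,7,0,0,0,-2.3,0,9.8,0,0,0,-4.7,0,9.8,0,0,0,-4.7,0,9.8,0,0,0],
)

```text
time: 8.2
ee_pos: [0.3972, 0.089, 0.2892]
orientation: [3.139, 0.134, 0.001]
contact_force: [-0.1, -0.5, -3.3]
grip_width: 0.289
finger_force: 49.7
```

```bash
python3 - <<'E'
from h import *
print(arm.sense()['ee_pos'])
im,K,M=cam('wrist'); save('w2.png',im); np.savez('w2.npz',K=K,M=M)
c=im[:,:,::-1][15:175,245:415]
c=cv2.resize(c,None,fx=3.7,fy=3.7,interpolation=cv2.INTER_CUBIC)
cv2.imwrite('pics/crop3.png',c)
E
```

```text
[0.3971624  0.08898702 0.28918859]
```

View pics/crop3.png

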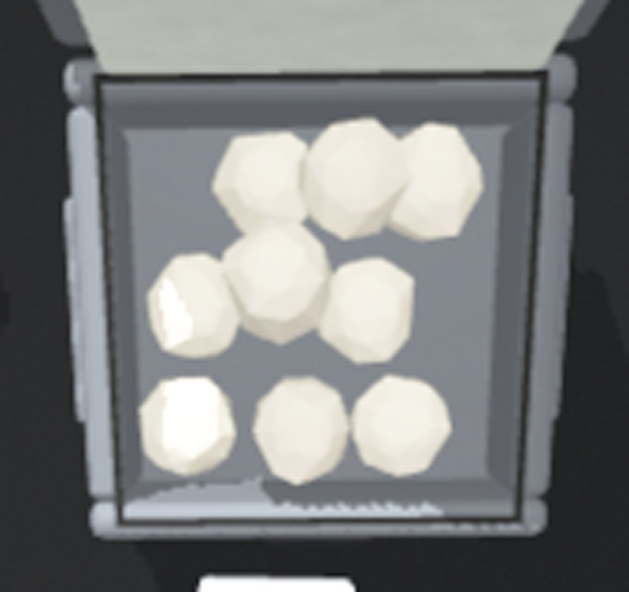

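The lower-row lump sank, and its neighbours moved apart to crop pixels (188,425), (300,430) and (400,425). Next is the middle lump at crop (275,270).

>>> drive_tool(
  rows=[4.5,0.4,0,0,0,0,8.9,0.75,-1,0,0,0,8.9,0.75,-4,0,0,0,8.9,0.75,-6,0,0,0,8.9,0.75,-6.5,0,0,0],
)

```text
time: 8.75
ee_pos: [0.488, 0.0962, 0.2207]
orientation: [-3.138, -0.133, 0.009]
contact_force: [-0.1, 0.1, -2.9]
grip_width: 0.291
finger_force: 49.9
```

>>> drive_tool(
  rows=[0,0,-0.2,0,0,0,0,0,-0.4,0,0,0,0,0,-0.6,0,0,0,0,0,-0.8,0,0,0,0,0,-1,0,0,0],
)

```text
time: 9.25
ee_pos: [0.4883, 0.0963, 0.2139]
orientation: [3.139, 0.133, 0.001]
contact_force: [0.2, 0.2, -2.3]
grip_width: 0.292
finger_force: 49.9
```

>>> drive_tool(
  rows=[0,0,-0.2,0,0,0,0,0,-0.4,0,0,0,0,0,-0.6,0,0,0,0,0,-0.8,0,0,0,0,0,-1,0,0,0],
)

```text
time: 9.75
ee_pos: [0.4881, 0.0962, 0.2034]
orientation: [3.139, 0.133, -0.001]
contact_force: [-0.7, -1.2, -1.3]
grip_width: 0.293
finger_force: 49.9
```

>>> drive_tool(
  rows=[0,0,-0.2,0,0,0,0,0,-0.4,0,0,0,0,0,-0.6,0,0,0,0,0,-0.7,0,0,0],
)

```text
time: 10.15
ee_pos: [0.4891, 0.0965, 0.198]
orientation: [-3.138, -0.133, -0.005]
contact_force: [-2.4, 0.7, 15.7]
grip_width: 0.29
finger_force: 49.9
```

>>> drive_tool(
  rows=[0,0,-0.1,0,0,0,0,0,-0.2,0,0,0],
)

```text
time: 10.35
ee_pos: [0.4896, 0.0965, 0.1977]
orientation: [3.139, 0.133, 0.01]
contact_force: [-4.2, 0.6, 30.3]
grip_width: 0.289
finger_force: 49.9
```

>>> drive_tool(
  rows=[0,0,-0.1,0,0,0,0,0,-0.2,0,0,0],
)

```text
time: 10.55
ee_pos: [0.4903, 0.0965, 0.1975]
orientation: [3.138, 0.134, 0.015]
contact_force: [-6.4, 2.1, 41.9]
grip_width: 0.292
finger_force: 49.9
```

Rigid stop at foot height of about 0.0485. I'll back off and look.

>>> drive_tool(
  rows=[0,0,3,0,0,0,0,0,6,0,0,0,-4,0,9.5,0,0,0,-9,0,9.5,0,0,0,-9,0,9.5,0,0,0],
)

```text
time: 11.05
ee_pos: [0.3938, 0.0968, 0.2882]
orientation: [-3.139, -0.134, 0.001]
contact_force: [1.0, 0.6, -3.3]
grip_width: 0.292
finger_force: 49.9
```

```bash
python3 - <<'E'
from h import *
print(arm.sense()['ee_pos'])
im,K,M=cam('wrist'); save('w3.png',im); np.savez('w3.npz',K=K,M=M)
c=im[:,:,::-1][15:175,245:415]
c=cv2.resize(c,None,fx=3.7,fy=3.7,interpolation=cv2.INTER_CUBIC)
cv2.imwrite('pics/crop4.png',c)
E
```

```text
[0.39380303 0.09675589 0.28815046]
```

View pics/crop4.png

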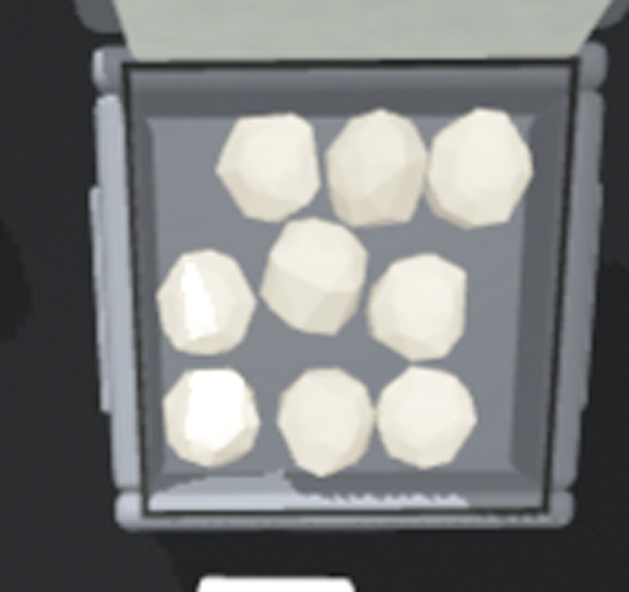

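All nine lumps are now separate. The middle lump at crop (315,275) and the top-row one at (378,165) show their side facets, so they may be slightly tilted. I'll compute their places and press both.

```bash
python3 - <<'E'
from h import *
z=np.load('w3.npz');K,M=z['K'],z['M']
c=np.array([.481,.082]);y=np.radians(5);Rm=np.array([[np.cos(y),-np.sin(y)],[np.sin(y),np.cos(y)]])
for n,cu in [('a-',(270,165)),('A',(378,165)),('a+',(480,167)),('b-',(206,303)),('B',(315,275)),('b+',(418,307)),('c-',(210,417)),('C',(325,420)),('c+',(426,417)),('inBL',(127,64)),('inBR',(577,62)),('inFL',(145,515)),('inFR',(545,510))]:
    p=onz(K,M,(245+cu[0]/3.7,15+cu[1]/3.7),.067 if n[:2]=='in' else .045);print(n,p[:2].round(4),(Rm.T@(p[:2]-c)).round(4))
E
```

```text
a- [0.5172 0.1089] [0.0384 0.0236]
A [0.52   0.0762] [ 0.0383 -0.0092]
a+ [0.5221 0.0453] [ 0.0378 -0.0401]
b- [0.4759 0.1255] [-0.0013  0.0438]
B [0.4871 0.0922] [0.007  0.0096]
b+ [0.4805 0.059 ] [-0.0025 -0.0229]
c- [0.4411 0.1219] [-0.0363  0.0432]
C [0.4433 0.0846] [-0.0373  0.0059]
c+ [0.4471 0.0521] [-0.0364 -0.0268]
inBL [0.537  0.1504] [0.0618 0.0633]
inBR [0.5483 0.0257] [ 0.0621 -0.062 ]
inFL [0.4114 0.1391] [-0.0643  0.0629]
inFR [0.4238 0.0144] [-0.0629 -0.0623]
```

>>> drive_tool(
  rows=[4.5,-0.7,0,0,0,0,9,-1.4,0,0,0,0,12.2,-2.1,-1,0,0,0,12.2,-2.1,-4,0,0,0,12.2,-2.1,-6.8,0,0,0],
)

```text
time: 11.6
ee_pos: [0.5217, 0.0748, 0.2175]
orientation: [-3.139, -0.132, 0.001]
contact_force: [-0.2, 0.6, -3.3]
grip_width: 0.288
finger_force: 49.9
```

>>> drive_tool(
  rows=[0,0,-0.4,0,0,0,0,0,-0.8,0,0,0,0,0,-1.1,0,0,0,0,0,-1.4,0,0,0,0,0,-1.6,0,0,0],
)

```text
time: 12.1
ee_pos: [0.5249, 0.0752, 0.2133]
orientation: [3.137, 0.133, 0.032]
contact_force: [-11.9, 1.0, 74.6]
grip_width: 0.29
finger_force: 50.0
```

>>> drive_tool(
  rows=[0,0,-0.1,0,0,0,0,0,-0.2,0,0,0],
)

```text
time: 12.3
ee_pos: [0.5259, 0.0752, 0.213]
orientation: [3.136, 0.133, 0.039]
contact_force: [-10.5, 3.4, 76.7]
grip_width: 0.293
finger_force: 50.0
```

The foot caught the rear rim because x ended 6 mm beyond plan. I'm lifting off at once and correcting.

>>> drive_tool(
  rows=[0,0,2,0,0,0,0,0,3.5,0,0,0,-0.6,0,3.5,0,0,0,-0.6,0,3.5,0,0,0,-0.6,0,3.5,0,0,0],
)

```text
time: 12.8
ee_pos: [0.514, 0.0752, 0.2354]
orientation: [-3.139, -0.133, 0.003]
contact_force: [-0.4, 0.1, -3.4]
grip_width: 0.292
finger_force: 50.0
```

>>> drive_tool(
  rows=[0,0,0,0,0,0,0,0,0,0,0,0],
)

```text
time: 13.0
ee_pos: [0.5142, 0.0752, 0.2359]
orientation: [-3.139, -0.133, 0.002]
contact_force: [-0.1, -0.4, -2.0]
grip_width: 0.295
finger_force: 50.0
```

```bash
python3 - <<'E'
from h import *
s=arm.sense();print(s['ee_pos'],s['orientation'],s['contact_force'])
im,K,M=cam('wrist'); save('w4.png',im); np.savez('w4.npz',K=K,M=M)
E
```

```text
[0.51421838 0.07524513 0.23593495] [-3.13863542e+00 -1.33124473e-01  1.69117306e-03] [-0.07601792 -0.41937223 -2.01605817]
```

View pics/w4.png

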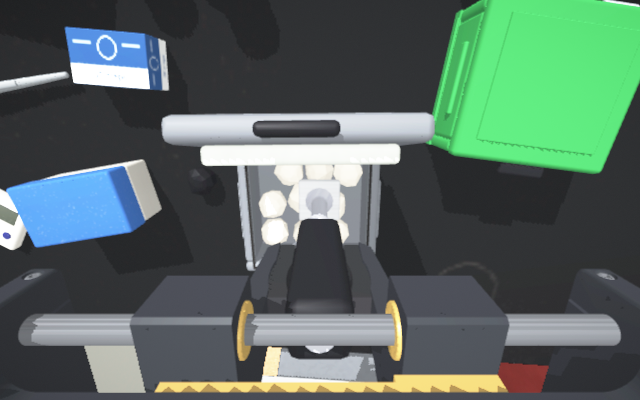

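The view shows the foot at (320,198), straight under the stem. The lid still stands open, with its lip at (296,128), and the lumps are below it.

```bash
python3 - <<'E'
from h import *
z=np.load('w4.npz');K,M=z['K'],z['M']
for z0 in (.087,.097): print([onz(K,M,p,z0).round(4)[:2] for p in ((299,182),(340,182),(340,214))])
im=cv2.imread('pics/w4.png')[170:225,285:355]; g=im.min(2); 
print((g[:, 35]).tolist()); print(g[15].tolist())
E
```

```text
[array([0.5197, 0.095 ]), array([0.523 , 0.0561]), array([0.4906, 0.0527])]
[array([0.5224, 0.0946]), array([0.5256, 0.0571]), array([0.4944, 0.0537])]
[243, 243, 242, 241, 240, 240, 239, 236, 230, 222, 214, 230, 239, 240, 240, 241, 241, 237, 222, 215, 213, 212, 210, 209, 209, 207, 199, 190, 185, 185, 184, 185, 185, 185, 185, 184, 184, 184, 183, 184, 184, 185, 185, 202, 232, 239, 245, 250, 245, 52, 53, 54, 54, 54, 54]
[154, 164, 184, 198, 207, 201, 183, 167, 173, 219, 234, 234, 233, 234, 237, 242, 242, 242, 242, 242, 242, 242, 242, 241, 242, 242, 241, 242, 241, 241, 241, 241, 241, 241, 241, 241, 241, 241, 240, 240, 240, 240, 240, 240, 240, 239, 240, 240, 239, 239, 239, 239, 239, 237, 219, 172, 144, 155, 185, 211, 223, 230, 233, 231, 229, 228, 225, 226, 226, 225]
```

>>> drive_tool(
  rows=[0,0,-0.4,0,0,0,0,0,-0.8,0,0,0,0,0,-1.2,0,0,0,0,0,-1.6,0,0,0,0,0,-1.9,0,0,0],
)

```text
time: 13.55
ee_pos: [0.5141, 0.0753, 0.2171]
orientation: [-3.139, -0.133, 0.001]
contact_force: [0.8, -0.8, -2.8]
grip_width: 0.294
finger_force: 50.0
```

>>> drive_tool(
  rows=[0,0,-0.2,0,0,0,0,0,-0.3,0,0,0,0,0,-0.4,0,0,0,0,0,-0.5,0,0,0,0,0,-0.6,0,0,0],
)

```text
time: 14.05
ee_pos: [0.5142, 0.0752, 0.2116]
orientation: [3.139, 0.133, 0.0]
contact_force: [-0.2, 0.6, -2.3]
grip_width: 0.295
finger_force: 50.0
```

>>> drive_tool(
  rows=[0.5,0,-0.2,0,0,0,0.5,0,-0.4,0,0,0,0.5,0,-0.6,0,0,0],
)

```text
time: 14.35
ee_pos: [0.5193, 0.0752, 0.2053]
orientation: [-3.139, -0.133, 0.0]
contact_force: [0.3, 0.3, -2.2]
grip_width: 0.289
finger_force: 50.0
```

>>> drive_tool(
  rows=[0,0,-0.2,0,0,0,0,0,-0.4,0,0,0],
)

```text
time: 14.55
ee_pos: [0.5192, 0.0752, 0.2014]
orientation: [-3.139, -0.133, 0.0]
contact_force: [-0.7, -0.3, -3.6]
grip_width: 0.295
finger_force: 50.0
```

>>> drive_tool(
  rows=[0,0,-0.1,0,0,0,0,0,-0.2,0,0,0],
)

```text
time: 14.75
ee_pos: [0.5192, 0.0753, 0.1995]
orientation: [-3.139, -0.133, 0.0]
contact_force: [0.4, 0.5, -3.4]
grip_width: 0.288
finger_force: 50.0
```

>>> drive_tool(
  rows=[0,0,-0.1,0,0,0,0,0,-0.2,0,0,0],
)

```text
time: 14.95
ee_pos: [0.5192, 0.0752, 0.1976]
orientation: [3.139, 0.133, 0.0]
contact_force: [-0.5, -0.6, -3.2]
grip_width: 0.289
finger_force: 50.0
```

>>> drive_tool(
  rows=[0,0,-0.1,0,0,0,0,0,-0.2,0,0,0],
)

```text
time: 15.15
ee_pos: [0.5192, 0.0752, 0.1955]
orientation: [3.139, 0.133, 0.0]
contact_force: [0.8, -0.4, -2.3]
grip_width: 0.292
finger_force: 50.0
```

>>> drive_tool(
  rows=[0,0,-0.1,0,0,0,0,0,-0.15,0,0,0],
)

```text
time: 15.35
ee_pos: [0.5193, 0.0752, 0.1941]
orientation: [-3.139, -0.133, -0.0]
contact_force: [0.2, -0.3, -0.2]
grip_width: 0.29
finger_force: 50.0
```

>>> drive_tool(
  rows=[0,0,-0.1,0,0,0,0,0,-0.15,0,0,0],
)

```text
time: 15.55
ee_pos: [0.5198, 0.0751, 0.1934]
orientation: [3.138, 0.133, 0.004]
contact_force: [1.3, -0.3, 6.1]
grip_width: 0.291
finger_force: 50.0
```

>>> drive_tool(
  rows=[0,0,-0.1,0,0,0,0,0,-0.1,0,0,0],
)

```text
time: 15.75
ee_pos: [0.5201, 0.0751, 0.1931]
orientation: [3.138, 0.133, 0.006]
contact_force: [1.2, -0.7, 9.2]
grip_width: 0.294
finger_force: 50.0
```

>>> drive_tool(
  rows=[0,0,-0.05,0,0,0,0,0,-0.1,0,0,0],
)

```text
time: 15.95
ee_pos: [0.5205, 0.075, 0.1927]
orientation: [3.138, 0.133, 0.008]
contact_force: [0.2, -1.9, 16.0]
grip_width: 0.294
finger_force: 50.0
```

>>> drive_tool(
  rows=[0,0,2,0,0,0,-1.6,0.8,2,0,0,0,-3.2,1.6,2,0,0,0,-3.2,1.6,1.4,0,0,0,-3.2,1.6,1.1,0,0,0],
)

```text
time: 16.45
ee_pos: [0.4872, 0.0912, 0.2009]
orientation: [3.139, 0.134, -0.001]
contact_force: [0.1, -1.2, -3.0]
grip_width: 0.294
finger_force: 50.0
```

>>> drive_tool(
  rows=[0,0,-0.15,0,0,0,0,0,-0.3,0,0,0],
)

```text
time: 16.65
ee_pos: [0.4877, 0.091, 0.1982]
orientation: [3.139, 0.133, -0.0]
contact_force: [0.4, 0.4, -3.6]
grip_width: 0.29
finger_force: 50.0
```

>>> drive_tool(
  rows=[0,0,-0.1,0,0,0,0,0,-0.2,0,0,0],
)

```text
time: 16.85
ee_pos: [0.4874, 0.0911, 0.1965]
orientation: [3.139, 0.133, 0.0]
contact_force: [-0.5, -0.1, -2.4]
grip_width: 0.29
finger_force: 50.0
```

>>> drive_tool(
  rows=[0,0,-0.1,0,0,0,0,0,-0.15,0,0,0],
)

```text
time: 17.05
ee_pos: [0.4875, 0.0912, 0.1957]
orientation: [3.139, 0.133, 0.002]
contact_force: [-1.2, -0.3, 4.9]
grip_width: 0.293
finger_force: 50.0
```

>>> drive_tool(
  rows=[0,0,-0.1,0,0,0,0,0,-0.15,0,0,0],
)

```text
time: 17.25
ee_pos: [0.4879, 0.0913, 0.1955]
orientation: [3.138, 0.133, 0.006]
contact_force: [-3.0, -0.8, 16.9]
grip_width: 0.294
finger_force: 50.0
```

Every lump now bears at layer height, with TCP contact between 0.1925 and 0.1957. I'll hold the bearing-down force for over a second.

>>> drive_tool(
  rows=[0,0,0,0,0,0,0,0,0,0,0,0,0,0,0,0,0,0,0,0,0,0,0,0,0,0,0,0,0,0],
)

```text
time: 17.75
ee_pos: [0.4879, 0.0913, 0.1955]
orientation: [3.138, 0.133, 0.006]
contact_force: [-3.2, 0.3, 14.3]
grip_width: 0.292
finger_force: 50.0
```

>>> drive_tool(
  rows=[0,0,0,0,0,0,0,0,0,0,0,0,0,0,0,0,0,0,0,0,0,0,0,0,0,0,0,0,0,0],
)

```text
time: 18.25
ee_pos: [0.4879, 0.0913, 0.1955]
orientation: [3.138, 0.133, 0.006]
contact_force: [-2.3, 0.2, 14.2]
grip_width: 0.291
finger_force: 50.0
```

>>> drive_tool(
  rows=[0,0,0,0,0,0,0,0,0,0,0,0,0,0,0,0,0,0,0,0,0,0,0,0,0,0,0,0,0,0],
)

```text
time: 18.75
ee_pos: [0.4879, 0.0913, 0.1955]
orientation: [3.138, 0.133, 0.006]
contact_force: [-2.3, -0.0, 14.8]
grip_width: 0.292
finger_force: 50.0
```

>>> drive_tool(
  rows=[0,0,-0.04,0,0,0,0,0,-0.04,0,0,0,0,0,-0.04,0,0,0,0,0,-0.04,0,0,0,0,0,-0.04,0,0,0],
)

```text
time: 19.25
ee_pos: [0.488, 0.0912, 0.1955]
orientation: [3.138, 0.133, 0.007]
contact_force: [-3.4, 0.9, 16.9]
grip_width: 0.29
finger_force: 50.0
```

>>> drive_tool(
  rows=[0,0,0,0,0,0,0,0,0,0,0,0,0,0,0,0,0,0,0,0,0,0,0,0,0,0,0,0,0,0],
)

```text
time: 19.75
ee_pos: [0.488, 0.0913, 0.1955]
orientation: [3.138, 0.133, 0.007]
contact_force: [-2.7, 0.5, 15.8]
grip_width: 0.292
finger_force: 50.0
```

>>> drive_tool(
  rows=[0,0,0,0,0,0,0,0,0,0,0,0,0,0,0,0,0,0,0,0,0,0,0,0,0,0,0,0,0,0],
)

```text
time: 20.25
ee_pos: [0.488, 0.0912, 0.1955]
orientation: [3.138, 0.133, 0.007]
contact_force: [-2.4, 0.2, 17.0]
grip_width: 0.291
finger_force: 50.0
```

>>> drive_tool(
  rows=[0,0,3,0,0,0,0,0,6,0,0,0,-4,0,9.5,0,0,0,-9,0,9.5,0,0,0,-9,0,9.5,0,0,0],
)

```text
time: 20.75
ee_pos: [0.3925, 0.0918, 0.2886]
orientation: [-3.139, -0.134, 0.002]
contact_force: [1.8, 0.3, -3.7]
grip_width: 0.288
finger_force: 50.0
```

```bash
python3 - <<'E'
from h import *
print(arm.sense()['ee_pos'])
im,K,M=cam('wrist'); save('w5.png',im); np.savez('w5.npz',K=K,M=M)
c=im[:,:,::-1][10:210,235:425]
c=cv2.resize(c,None,fx=3,fy=3,interpolation=cv2.INTER_CUBIC)
cv2.imwrite('pics/crop5.png',c)
E
```

```text
[0.39254445 0.09177268 0.28862419]
```

View pics/crop5.png

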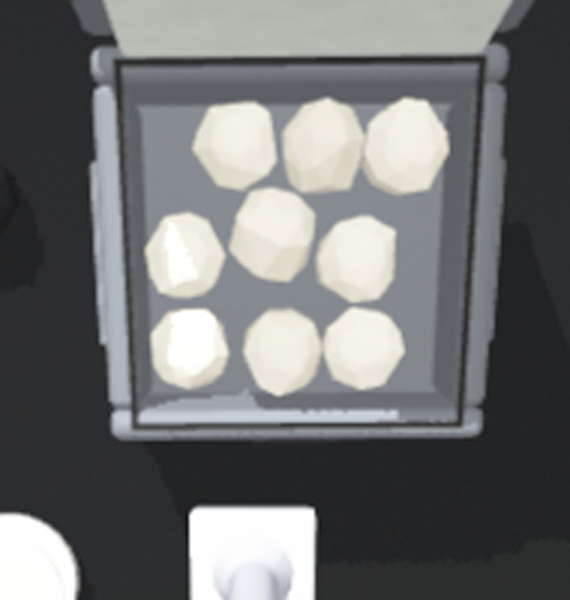

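All nine lumps lie separately in one layer, at crop rows of about 147, 235–257 and 348. The held bed force was about 18–20 N including the tamper's weight. Next I check the tamper's tilt and carry it back.

```bash
python3 - <<'E'
from h import *
def foot(n,yaw=np.radians(5)):
    z=np.load(n+'.npz');K,M=z['K'],z['M']
    im=cv2.imread('pics/'+n+'.png')
    g=(im.min(2)>200).astype(np.uint8); g[:150]=0; g[235:]=0; g[:,:290]=0; g[:,352:]=0
    ys,xs=np.nonzero(g); t=ys.min(); w=xs[ys==t+4]
    L,Rr=w.min(),w.max()+1
    print(n,L,Rr,t)
    for h in (.146,.149,.152): 
        a,b=onz(K,M,(L,t+4),h),onz(K,M,(Rr,t+4),h); m=onz(K,M,((L+Rr)/2,t),h)
        print(h,np.linalg.norm(a-b).round(4),(m-[.019*np.cos(yaw),.019*np.sin(yaw),0]).round(4))
foot('w1');foot('w5')
s=arm.sense();print(s['ee_pos'],s['orientation'])
E
```

```text
w1 299 341 171
0.146 0.0387 [0.3994 0.0859 0.146 ]
0.149 0.0383 [0.4001 0.086  0.149 ]
0.152 0.0379 [0.4008 0.0861 0.152 ]
w5 298 340 179
0.146 0.0391 [0.3852 0.0913 0.146 ]
0.149 0.0387 [0.386  0.0914 0.149 ]
0.152 0.0382 [0.3868 0.0914 0.152 ]
[0.39483526 0.09151795 0.28869467] [3.13863938e+00 1.33777427e-01 1.21884042e-03]
```

>>> drive_tool(
  rows=[0,-4.6,0,0,0,0,0.5,-9.2,0,0,-1,0,1,-13.8,0,0,-2,0,2,-18.4,0,0,-2.7,0,3,-23,0,0,-2.7,0],
)

```text
time: 21.3
ee_pos: [0.4277, -0.1412, 0.288]
orientation: [3.136, 0.132, 0.075]
contact_force: [1.3, 0.9, -3.4]
grip_width: 0.293
finger_force: 50.0
```

>>> drive_tool(
  rows=[0.5,-4.6,0,0,0,0,0.5,-9.5,0,0,0,0,0.5,-9.5,-4.5,0,0,0,0.5,-9.5,-9,0,0,0,0.5,-9.5,-12,0,0,0],
)

```text
time: 21.8
ee_pos: [0.4318, -0.2341, 0.1649]
orientation: [-3.138, -0.131, -0.07]
contact_force: [-0.0, 0.3, -2.3]
grip_width: 0.294
finger_force: 50.0
```

>>> drive_tool(
  rows=[0,0,-0.3,0,0,0,0,0,-0.6,0,0,0,0,0,-0.8,0,0,0],
)

```text
time: 22.1
ee_pos: [0.4331, -0.2345, 0.1614]
orientation: [3.134, 0.133, 0.077]
contact_force: [0.9, -1.0, -2.3]
grip_width: 0.294
finger_force: 50.0
```

>>> drive_tool(
  rows=[0,0,-0.3,0,0,0,0,0,-0.6,0,0,0,0,0,-0.9,0,0,0],
)

```text
time: 22.4
ee_pos: [0.4324, -0.2339, 0.1515]
orientation: [3.135, 0.133, 0.075]
contact_force: [-0.1, 0.2, -3.3]
grip_width: 0.29
finger_force: 50.0
```

>>> drive_tool(
  rows=[0,0,-0.1,0,0,0,0,0,-0.2,0,0,0],
)

```text
time: 22.6
ee_pos: [0.4322, -0.2338, 0.1492]
orientation: [3.136, 0.133, 0.074]
contact_force: [1.1, -0.1, -2.7]
grip_width: 0.288
finger_force: 50.0
```

>>> drive_tool(
  rows=[0,0,-0.1,0,0,0,0,0,-0.2,0,0,0],
)

```text
time: 22.8
ee_pos: [0.4322, -0.2338, 0.1472]
orientation: [3.136, 0.133, 0.074]
contact_force: [-0.0, -0.4, -3.9]
grip_width: 0.295
finger_force: 50.0
```

>>> drive_tool(
  rows=[0,0,-0.05,0,0,0,0,0,-0.1,0,0,0],
)

```text
time: 23.0
ee_pos: [0.4323, -0.2338, 0.1464]
orientation: [3.136, 0.133, 0.075]
contact_force: [0.2, 0.6, 2.8]
grip_width: 0.29
finger_force: 50.0
```

The foot is on the bench. I open up, retreat upward and turn towards the lid.

>>> drive_tool(
  rows=[0,0,0,0,0,0,0,0,0,0,0,0,0,0,0,0,0,0,0,0,0,0,0,0,0,0,0,0,0,0],
  gripper=0,
)

```text
time: 23.5
ee_pos: [0.4322, -0.2338, 0.1462]
orientation: [3.136, 0.133, 0.074]
contact_force: [-1.1, 0.4, -0.2]
grip_width: 0.722
finger_force: 0.0
```

>>> drive_tool(
  rows=[0,0,0,0,0,0,0,0,0,0,0,0,0,0,0,0,0,0],
)

```text
time: 23.8
ee_pos: [0.4322, -0.2338, 0.1462]
orientation: [3.136, 0.133, 0.074]
contact_force: [-0.8, -0.5, 0.3]
grip_width: 0.987
finger_force: 0.0
```

```bash
python3 - <<'E'
from h import *
z=np.load('w4.npz');K,M=z['K'],z['M']
# lid angle from w4: lip centre pixels (296,128)
hp=np.array([.481,.082,.067])+.068*np.array([np.cos(np.radians(5)),np.sin(np.radians(5)),0])
u=np.array([np.cos(np.radians(5)),np.sin(np.radians(5)),0]);k=np.array([0,0,1.])
for a in (1.5,1.57,1.65,1.75,1.85):
    out=lambda r,h: hp+r*(-np.cos(a)*u+np.sin(a)*k)+h*(np.sin(a)*u+np.cos(a)*k)
    print(a,proj(K,M,[out(.138,.017),out(.138,.001),out(.150,.010),out(.12,-.010)]).round(0).tolist(),out(.138,.017).round(3),out(.138,.0).round(3))
s=arm.sense();print(s['ee_pos'],s['orientation'],s['grip_width'],s['contact_force'])
E
```

```text
1.5 [[301.0, 176.0], [302.0, 202.0], [301.0, 195.0], [304.0, 207.0]] [0.556 0.089 0.206] [0.539 0.087 0.205]
1.57 [[301.0, 158.0], [302.0, 186.0], [300.0, 176.0], [304.0, 195.0]] [0.566 0.089 0.205] [0.549 0.088 0.205]
1.65 [[301.0, 137.0], [301.0, 167.0], [300.0, 152.0], [303.0, 181.0]] [0.577 0.09  0.203] [0.56  0.089 0.205]
1.75 [[301.0, 110.0], [301.0, 141.0], [300.0, 121.0], [303.0, 161.0]] [0.59  0.092 0.2  ] [0.573 0.09  0.203]
1.85 [[301.0, 84.0], [301.0, 115.0], [299.0, 91.0], [303.0, 141.0]] [0.603 0.093 0.195] [0.587 0.091 0.2  ]
[ 0.43221305 -0.23375998  0.14619321] [3.13589672 0.13301529 0.0739842 ] 0.9866383076217882 [-0.83830278 -0.46386335  0.25404794]
```

>>> drive_tool(
  rows=[0,0,1,0,0,0,0,0,4,0,0,0,0,0,8.5,0,0,0,0,0,13,0,0,0,0,0,14.5,0,2.7,0],
)

```text
time: 24.3
ee_pos: [0.4323, -0.2342, 0.2966]
orientation: [3.133, 0.132, 0.008]
contact_force: [0.5, -0.4, -0.3]
grip_width: 1.004
finger_force: 0.0
```

```bash
python3 - <<'E'
from h import *
z=np.load('scene.npz');K,M=z['K'],z['M']
for uv,h in [((277,160),0),((248,180),0),((318,142),0),((279,95),.2)]: print(uv,onz(K,M,uv,h).round(3))
im,K,M=cam('wrist');print(arm.sense()['ee_pos'],arm.sense()['orientation'])
g=cv2.cvtColor(im,cv2.COLOR_RGB2GRAY)
p=proj(K,M,[[.431,-.234,.19],[.431,-.234,0.01]]);print(p.round(0))
u,v=p[0].astype(int); sub=im[max(v-30,0):v+31:5,u-40:u+41:5].min(2);print(sub)
E
```

```text
(277, 160) [ 0.819 -0.027  0.   ]
(248, 180) [0.791 0.091 0.   ]
(318, 142) [ 0.818 -0.183  0.   ]
(279, 95) [ 0.821 -0.048  0.2  ]
[ 0.43298461 -0.23444291  0.29678313] [3.13263117 0.132321   0.00428396]
[[318. 206.]
 [318. 163.]]
[[ 43  45  44  44  44  43  48  49  50  49  43  39  44  45  45  44  43]
 [ 44  44  44  44  45  44  47  49  49  50  45  41  43  45  44  44  44]
 [ 44  45  43  43  43  44  48  50  50  50  48  44  45  44  44  46  43]
 [ 51  44  44  45  44  44  58  60  58  59  56  36  43  43  45  43  43]
 [ 53  45  44  43  44  45  56  55  55  55  56  38  44  44  44  44  43]
 [ 51  46  44  44  45  44  54 173 249 216  54  37  38  44  43  43  45]
 [ 51  43  43  44  43  42  52 246 246 245  54  36  35  44  44  43  45]
 [ 50  45  43  43  43  43  52 100 246 128  50  37  35  44  43  44  43]
 [ 54  43  43  44  45  43  45  45  45  44  43  40  33  38  42  44  44]
 [ 55  44  43  46  44  44  46  44  44  43  44  43  35  35  34  43  44]
 [ 51  44  43  43  43  44  44  43  45  43  44  44  34  34  35  38  44]
 [ 46  44  46  44  43  45  43  44  43  42  44  44  34  35  34  35  44]
 [ 44  44  44  44  44  44  43  43  43  45  43  43  36  36  34  35  43]]
```

The tamper stands upright where I released it, with its white cap at about (318,205) as predicted. Now I close the fingers and go behind the lid.

>>> drive_tool(
  rows=[2.4,4.1,0,0,0,0,4.8,8.2,0,0,0,0,7.2,12.3,0,0,0,0,9.6,16.4,0,0,0,0,12,20.5,0,0,0,0],
  gripper=255,
)

```text
time: 24.85
ee_pos: [0.5527, -0.0268, 0.2908]
orientation: [-3.138, -0.133, 0.0]
contact_force: [1.1, -0.7, 0.1]
grip_width: 0.574
finger_force: 0.0
```

>>> drive_tool(
  rows=[2.6,4.1,0,0,0,0,5.2,8.2,0,0,0,0,7.8,12.4,0,0,0,0,7.8,12.4,0,0,0,0,7.8,12.4,0,0,0,0],
)

```text
time: 25.35
ee_pos: [0.6301, 0.096, 0.2901]
orientation: [-3.138, -0.136, 0.002]
contact_force: [-0.3, -1.0, 0.0]
grip_width: 0.113
finger_force: 0.0
```

>>> drive_tool(
  rows=[0,0,-3,0,0,0,0,0,-7,0,0,0,0,0,-10,0,0,0,0,0,-10,0,0,0],
)

```text
time: 25.75
ee_pos: [0.6281, 0.0938, 0.1875]
orientation: [-3.138, -0.13, 0.013]
contact_force: [-0.4, 0.2, 0.5]
grip_width: 0.007
finger_force: 0.0
```

>>> drive_tool(
  rows=[-0.8,-0.1,0,0,0,0,-1.6,-0.1,0,0,0,0,-2.3,-0.2,0,0,0,0,-3,-0.3,0,0,0,0,-3.7,-0.3,0,0,0,0],
)

```text
time: 26.25
ee_pos: [0.5932, 0.0921, 0.1923]
orientation: [3.138, 0.133, 0.005]
contact_force: [3.2, -0.3, 0.3]
grip_width: 0.006
finger_force: 1.5
```

>>> drive_tool(
  rows=[-0.8,-0.1,0,0,0,0,-1.6,-0.1,0,0,0,0,-2.3,-0.2,0,0,0,0,-3,-0.3,0,0,0,0,-3.7,-0.3,0,0,0,0],
)

```text
time: 26.75
ee_pos: [0.5557, 0.089, 0.1912]
orientation: [3.138, 0.133, 0.0]
contact_force: [3.3, -1.9, 0.7]
grip_width: 0.006
finger_force: 1.4
```

>>> drive_tool(
  rows=[-1.1,-0.1,0,0,0,0,-2.2,-0.2,0,0,0,0,-3.3,-0.3,-0.4,0,0,0,-4.3,-0.4,-0.8,0,0,0,-5.3,-0.5,-1.3,0,0,0],
)

```text
time: 27.25
ee_pos: [0.5023, 0.0842, 0.1781]
orientation: [-3.139, -0.133, 0.001]
contact_force: [0.5, 0.2, 1.7]
grip_width: 0.002
finger_force: 1.1
```

>>> drive_tool(
  rows=[-0.9,-0.1,-0.6,0,0,0,-1.8,-0.2,-1.3,0,0,0,-2.6,-0.2,-2.1,0,0,0,-3.3,-0.3,-3,0,0,0,-3.9,-0.3,-3.9,0,0,0],
)

```text
time: 27.75
ee_pos: [0.463, 0.0812, 0.1387]
orientation: [3.139, 0.133, -0.002]
contact_force: [1.0, -1.1, 2.1]
grip_width: 0.011
finger_force: 0.8
```

>>> drive_tool(
  rows=[-0.5,0,-0.9,0,0,0,-1,-0.1,-1.9,0,0,0,-1.3,-0.1,-2.9,0,0,0,-1.5,-0.1,-3.5,0,0,0],
)

```text
time: 28.15
ee_pos: [0.4481, 0.0802, 0.1035]
orientation: [-3.139, -0.133, 0.003]
contact_force: [0.3, -1.1, 0.4]
grip_width: 0.003
finger_force: 0.6
```

Nearly shut, so I continue down to firm contact.

>>> drive_tool(
  rows=[0,0,-0.2,0,0,0,0,0,-0.4,0,0,0,0,0,-0.5,0,0,0],
)

```text
time: 28.45
ee_pos: [0.4491, 0.0803, 0.0992]
orientation: [-3.139, -0.133, 0.0]
contact_force: [-0.6, -0.0, 0.9]
grip_width: 0.0
finger_force: 0.7
```

>>> drive_tool(
  rows=[0,0,-0.1,0,0,0,0,0,-0.2,0,0,0],
)

```text
time: 28.65
ee_pos: [0.4493, 0.0803, 0.0986]
orientation: [3.138, 0.134, 0.001]
contact_force: [-8.8, 0.5, 31.6]
grip_width: 0.002
finger_force: 15.8
```

Rigid stop with the fingertips at 0.0846, where the shut lid's top should be 0.084, so the lid lies on the rim. I retreat and check the lid numerically.

>>> drive_tool(
  rows=[0,0,1,0,0,0,0,0,5,0,0,0,0,0,10,0,0,0,0,0,15,0,0,0,0,0,15,0,0,0],
)

```text
time: 29.15
ee_pos: [0.4513, 0.0802, 0.2532]
orientation: [3.137, 0.134, 0.019]
contact_force: [0.1, -0.1, -0.7]
grip_width: 0.001
finger_force: 0.0
```

```bash
python3 - <<'E'
from h import *
im,K,M=cam('scene'); im2,K2,M2=cam('wrist')
y=np.radians(5);u=np.array([np.cos(y),np.sin(y),0]);v=np.array([-u[1],u[0],0]);c=np.array([.481,.082,0])
P=lambda a,b,z:c+a*u+b*v+np.array([0,0,z])
# lip (black) expected at u=-.07..-.082 when shut; sample colours down the front
for K_,M_,I,n in ((K,M,im,'scene'),(K2,M2,im2,'wrist')):
    for a in (-.05,-.065,-.076,-.1):
        q=proj(K_,M_,P(a,0.0,.084 if a>-.07 else .078))[0].round().astype(int); print(n,a,q,I[q[1],q[0]] if 0<=q[1]<400 else '')
q=proj(K,M,[[.431,-.234,.19]])[0].round().astype(int);print('tamper cap',q,im[q[1]-3:q[1]+4,q[0]-3:q[0]+4].min(2))
s=arm.sense();print(s['time'],s['ee_pos'],s['contact_force'])
E
```

```text
scene -0.05 [340 226] [120 122 128]
scene -0.065 [345 229] [145 148 155]
scene -0.076 [349 234] [43 43 46]
scene -0.1 [357 239] [ 99 100 106]
wrist -0.05 [320 204] [199 204 214]
wrist -0.065 [320 217] [196 202 213]
wrist -0.076 [320 225] [62 60 67]
wrist -0.1 [320 245] [62 64 66]
tamper cap [440 136] [[171 172 173 172 171 171 172]
 [172 172 174 171 171 173 171]
 [172 172 172 172 171 170 171]
 [172 172 173 172 172 171 171]
 [171 171 171 171 171 171 171]
 [172 171 172 172 172 170 171]
 [172 172 172 172 171 170 170]]
29.25 [0.44930767 0.08028717 0.2477802 ] [-0.19261169 -0.38535828 -0.43604043]
```

The lid surface and black lip project exactly where a shut lid puts them. The arm hides the tamper from the scene camera here, but I checked it upright after release.

```bash
python3 -c "
from workcell import arm
print(arm.job_done())"
```

```text
the job is handed in; nothing more can be done
None
```

I handed the job in at about 29 s: the lumps lie in one layer, the bed was held at about 17–20 N for over two seconds, the tamper stands upright clear of the box and the lid is shut; but one earlier press reached about 42 N on the ice, and the tamper foot once caught the rear rim at about 77 N.

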